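Load the slide cassette and ease the stiff carriage up to its index

TASK

Take the taller of the two grey cassettes out of the two-bay rack and set it down fully home in the nest of the measuring slide's carriage. Then, by gentle nudges on the carriage, bring its pointer level with the index blade without ever going past it, and let go. Leave the low cassette in its bay, and the vial and the jar where they stand.

Things in the scene. Friction and masses are not known exactly. Their poses are not given: they have to be found in the camera images.
- tall_cassette: Loose grey plastic cassette, 64 mm long (its x), 36 wide (its y), 36 high, about 0.2 kg; origin at the centre of its underside. It lies in either bay of the rack, where only its ends can be gripped; in the carriage only its sides can, so it must be put down on the way and taken again the other way. Free worktop for that: between the white rack and the slide, on the robot's side of the orange rack.
- low_cassette: Grey plastic cassette of the same length and width, 64 x 36 mm, but only 20 mm high, in the other bay; it stays there. Origin at the centre of its underside.
- rack: White two-bay rack, fixed, 64 mm (its x) x 104 mm (its y) x 46 mm; origin at the centre of the underside. Floor 4 mm thick; three walls along x, 6 mm thick, 64 mm long, 42 mm high above the floor, at y = -46, 0, +46 mm: bays 40 mm wide at y = -23 and +23 mm, open at both x ends. Cassettes lie along x, ends flush with the walls.
- gauge: Measuring slide, fixed: aluminium base 100 mm (its x) x 260 mm (its y) x 12 mm, two guide bars, an end block 28 mm high at each end (y = -125, +125 mm). The carriage runs along its y. Origin at the centre of the underside; the -x side (scale, index) faces the robot, +y points to the robot's left, turned by -0.2 to 0.3 rad.
- carriage (a joint): Travel of the carriage in m along the gauge's +y, 0 to 0.13; at 0 the nest's centre is at y = -56 mm of the gauge. Stiff: it stays where it is left and moves under about 7 N.
- nest (a point): Centre of the carriage's nest floor, 34 mm above the worktop; axes as the gauge's. The nest is 70 mm long along y between two cheeks (60 mm wide, 10 thick, 38 high above the nest floor, each topped by a lip flared 35 degrees outward up to 48 mm) and 42 mm wide along x between ledges 6 mm high; above these the x sides are open. A cassette lies in it along y, either way round.
- pointer (a point): Tip of the small pointer tongue on the robot's side of the carriage, at the middle of its length: 44 mm from the nest centre along -x, 33 mm above the worktop; it travels with the carriage.
- push (a point): Middle of the outer face of the carriage's steel push plate (50 mm wide along x, 34 to 80 mm above the worktop), 57 mm up, 67 mm from the nest centre along -y. It is sprung: pushed to +y it gives from 2 N on, 1 mm per 0.9 N, about 6 mm in all before the stiff carriage moves; released, it springs out again and the carriage stays.
- index: Dark steel index rider fixed on the robot's side of the base, 24 mm wide, 32 high, with a thin steel blade on top pointing to the carriage at y = 0 of this body; axes as the gauge's, origin at the centre of its underside. The carriage starts 35 to 110 mm short of it, on its -y side; it is level when the pointer's y in this frame is 0.
- fix_vial: Small vial with a black cap, 29 mm diameter, 63 mm high, standing loose behind the work. Origin at the centre of its underside.
- stain_jar: White-capped jar, 42 mm diameter, 86 mm high, standing loose behind the work. Origin at the centre of its underside.
- rack_left: Orange tube rack, fixed, 98 mm (its x) x 188 mm (its y) x 59 mm, standing behind the free worktop; only an obstacle. Origin at the centre of the underside.

How it is judged (in metres and radians):
On the way, in this order (a step that is already met when the one before it is completed fails the run):
1. the tall cassette lies home in the carriage's nest, released (x of tall_cassette in the frame of nest between -0.006 and 0.006 m and y of tall_cassette in the frame of nest between -0.006 and 0.006 m and z of tall_cassette in the frame of nest between -0.003 and 0.003 m and angle between the x axis of tall_cassette and the y axis of nest, either way round below 0.12 rad and angle between tall_cassette's own z axis and vertical below 0.1 rad and contact force between the fingers and tall_cassette below 0.1 N), for 0.2 s.
2. the pointer is level with the index (y of pointer in the frame of index between -0.0025 and 0.0025 m), for 0.2 s.
At the end, for the whole second after the job is handed in: The tall cassette lies flat in the nest (within 3 mm of the nest floor's height, 6 mm of its centre each way, 0.12 rad of its direction), the pointer is within 2.5 mm of the index blade along the slide, and carriage and cassette are at rest (all of step 2 and x of tall_cassette in the frame of nest between -0.006 and 0.006 m and y of tall_cassette in the frame of nest between -0.006 and 0.006 m and z of tall_cassette in the frame of nest between -0.003 and 0.003 m and angle between the x axis of tall_cassette and the y axis of nest, either way round below 0.12 rad and angle between tall_cassette's own z axis and vertical below 0.1 rad and velocity of joint carriage between -0.003 and 0.003 m/s and linear speed of tall_cassette below 0.01 m/s); the robot touches nothing.
It fails at once if the pointer goes more than 3 mm past the index blade (y of pointer in the frame of index above 0.003 m).
It fails at once if the carriage is knocked along faster than 0.2 m/s (velocity of joint carriage above 0.2 m/s).
It fails at once if the low cassette is moved more than 15 mm (distance of low_cassette from where it was at the start of the episode above 0.015 m).
It fails at once if the vial is moved more than 20 mm or tipped (distance of fix_vial from where it was at the start of the episode above 0.02 m or angle between fix_vial's own z axis and vertical above 0.5 rad).
It fails at once if the jar is moved more than 20 mm or tipped (distance of stain_jar from where it was at the start of the episode above 0.02 m or angle between stain_jar's own z axis and vertical above 0.5 rad).
It also fails if it takes over 64 s, if anything falls off the work surface, if the arm or the gripper's body presses on something with over 40 N, if the wrist force passes 120 N, or if a joint passes its speed limit or range.

ROBOT

A 6-joint arm with a two-finger parallel gripper is mounted at the origin on a cart in front of the work surface, level with it; the furniture and walls round the work are solid. World frame = base frame: x ahead of the robot, y to its left, z up, the work surface at z = 0. Lengths are in m, angles in degrees, forces in N, time in s.
With the tool pointing down it reaches from about 0.4 to 0.825 m from the base axis. Payload 7 kg.
Tool frame: the origin (TCP) lies between the finger pads; the fingertips stand 25 mm ahead of it and the grasp point (between the pads) lies 6 mm ahead of it; z points along the fingers, y is the line along which they close (so a half turn about z gives the same grasp; the last joint's range is limited). The gripper opens to 88 mm and grips with 3 to 60 N. Pads are 19 mm wide; open, the fingers measure 130 mm over their backs; the gripper's body (78 mm by 193 mm) begins 47 mm behind the grasp point.
Start: joints at [-60.155, 20.546, 0.682, 0, -70.136, -16.507], TCP at [0.156, -0.657, 0.222] pointing down, gripper open.
Joint ranges: [-176.03, 176.03], [-82.01, 121.73], [-58.28, 71.71], [-173.87, 95.51], [-174.79, -0.11], [-173.66, 173.66]. Speed limits (degrees/s): [136.94, 136.94, 172.46, 180, 180, 180].

INTERFACE

Orientations are given as [roll, pitch, yaw] about the fixed x, y, z axes, in that order (R = Rz(yaw) Ry(pitch) Rx(roll)).
In Python, from plant import ctrl gives the robot as it stands.
- The arm moves only by the shell command python3 drive.py 'ROWS'. ROWS is a JSON list of rows, 1 to 8 of them, each of 5 numbers: dx, dy, dz in m, then a turn about the tool's z in degrees, then the finger opening in m; each row is the pose to reach, as a shift and turn from the pose commanded when the command began, along the tool's axes at that moment; what a row does not reach only later rows make up. A row lasts 1/8 s, in which the tool goes at most 0.0625 m and 10.7 degrees, less where a joint would pass 70% of its speed; a pose out of reach is approached as far as the arm can. The fingers move at their own pace and stop on an object; the grip force is fixed at half the most. Time passes only in rows, so rows that do not move let the fingers close. It prints the time, the measured TCP pose, the force, the opening and the grip force at its end.
- ctrl.get_obs(): the state, without advancing time (a new reading comes with each control period).
- ctrl.snapshot(name): name is "scene" or "top" or "wrist"; returns a dict with "frame" (420x560x3 uint8, red, green, blue), "z_map" (420x560 float32, m along the optical axis (not along the pixel's ray), 0 where there is no reading), "fovy" (degrees; the focal length in pixels is half the picture's height over the tangent of half this angle, whatever the lens; pixels are square), "cx", "cy" (the principal point, pixels), "R" (3x3) and "t" (3): a world point X has camera coordinates R X + t; the wrist camera has in their place "T_tool_cam" (4x4, takes a point from camera to tool coordinates, whose origin is the TCP and whose axes are the flange's). Camera axes: x right, y down, z forward; pixel columns grow to the right and rows downward; lengths in m; the calibration is good to about 2 mm. A picture is of the moment at which its call begins: read the wrist's pose just before it.
- ctrl.close_job(): hands the job in; it is judged then, once.
The state is a dict: "clock": time; "joint_pos": joint angles; "qvel": joint speeds; "tau": joint torques, N m; "tool_pos": TCP position; "orientation": TCP orientation; "force": force on the tool from outside, world axes, zero at the start; "moment": the same for the moment, N m; "opening": finger opening in m; "gripper_force": force on a finger pad.
Only numpy, scipy, OpenCV 4.12 (cv2) and the standard library are available. Lean on these libraries where they do the work, as an engineer would, in place of code of your own. Each camera call takes 0.05 s, during which the arm holds its last target. There are 200 camera calls.

## Working session

There is one attempt and no reset: what is moved stays moved. The work goes in short steps, Python scripts to look and compute and a shell command to move; the robot and the scene stay as the last step left them, time stands still between calls to the robot, and variables do not carry over. Pictures are saved under pics/ and viewed, at most 13 in all, crops included, and the job is handed in when it is done.

```bash
ls; mkdir -p pics; python3 - <<'E'
from plant import ctrl
import cv2,numpy as np
o=ctrl.get_obs();print(o)
for n in ["scene","top"]:
    s=ctrl.snapshot(n);np.savez(f"{n}0.npz",**s)
    cv2.imwrite(f"pics/{n}0.png",s["frame"][:,:,::-1]);print(n,s["fovy"],s["cx"],s["cy"],s["R"],s["t"])
E
```

```text
drive.py
pics
plant.py
{'clock': 0.0, 'joint_pos': array([-6.01535617e+01,  2.05889952e+01,  6.32188905e-01, -2.06082832e-02,
       -7.01366134e+01, -1.65055672e+01]), 'qvel': array([ 0.005786  ,  0.00607536, -0.0323194 , -0.05231115,  0.01201296,
        0.01426387]), 'tau': array([ 1.81842082e-03, -5.82716811e+01,  2.93071175e+01,  6.99735090e+00,
        6.83311999e-03, -1.44059295e-04]), 'tool_pos': array([ 0.15558646, -0.65628946,  0.22063667]), 'orientation': array([ 1.79904925e+02, -7.96912863e-03, -1.66666140e+02]), 'force': array([ 0.03550826, -0.77816065,  0.06535793]), 'moment': array([-0.04470607, -0.00015802, -0.0209253 ]), 'gripper_force': 0.0, 'opening': 0.0871539429603424}
scene 52.26597773586297 285.69918721288565 199.41522578921743 [[ 0.74886291 -0.66246401 -0.01859503]
 [-0.37170287 -0.39662006 -0.83936256]
 [ 0.54867233  0.63547931 -0.54325383]] [-0.41384827  0.25349211  0.6556299 ]
top 57.26456455980145 281.32245794568723 206.90729704949376 [[ 0.05677537 -0.99837817  0.00419316]
 [-0.97678122 -0.05641524 -0.20667793]
 [ 0.20657929  0.00763842 -0.97840005]] [-0.01172916  0.54428209  0.91347449]
```
View pics/scene0.png

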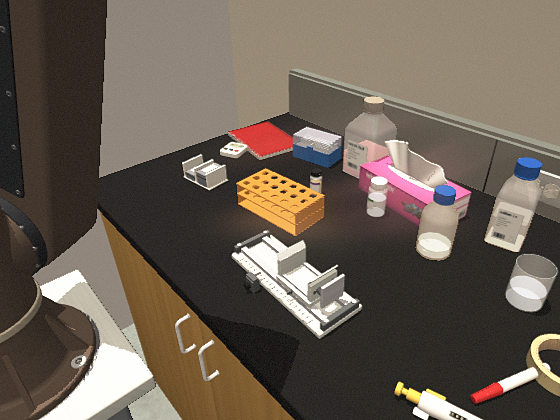

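View pics/top0.png

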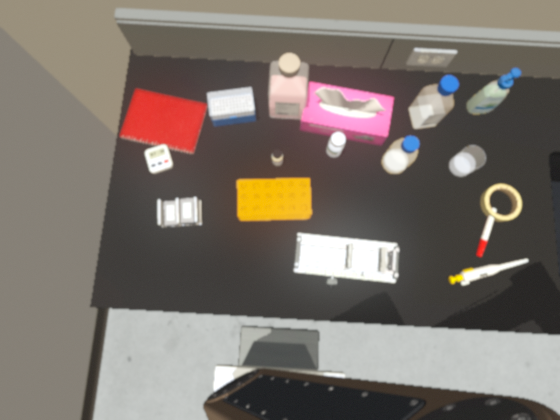

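The scene view shows the white rack at (205,172), the slide at (295,280) with the index rider at (252,282), and the orange rack at (280,198). In the top view, the rack is at (180,212), the slide runs from (297,255) to (398,262), and the index rider is at (332,281). Next I'll take rough positions from depth.

```bash
cat > h.py <<'E'
import numpy as np,cv2
from scipy.spatial.transform import Rotation as Ro
from plant import ctrl
def snap(n):
    o=ctrl.get_obs(); s=dict(ctrl.snapshot(n))
    if n=="wrist":
        T=np.eye(4);T[:3,:3]=Ro.from_euler('xyz',o['orientation'],degrees=True).as_matrix();T[:3,3]=o['tool_pos']
        M=np.linalg.inv(T@s["T_tool_cam"]);s["R"]=M[:3,:3];s["t"]=M[:3,3]
    return s
def foc(s): return s["frame"].shape[0]/2/np.tan(np.radians(float(s["fovy"]))/2)
def ray(s,u,v):
    d=np.stack([(np.asarray(u,float)-s["cx"])/foc(s),(np.asarray(v,float)-s["cy"])/foc(s),np.ones(np.shape(u))],-1)
    return -s["R"].T@s["t"], d@s["R"]
def onplane(s,u,v,z):
    c,d=ray(s,u,v); return c+d*((z-c[2])/d[...,2])[...,None]
def cloud(s):
    v,u=np.indices(s["z_map"].shape);c,d=ray(s,u,v);P=c+d*s["z_map"][...,None]
    P[s["z_map"]<=0]=np.nan;return P
def proj(s,X):
    p=np.asarray(X)@s["R"].T+s["t"];return np.stack([foc(s)*p[...,0]/p[...,2]+s["cx"],foc(s)*p[...,1]/p[...,2]+s["cy"]],-1)
E
python3 - <<'E'
from h import *
np.set_printoptions(precision=3,suppress=True)
for n in["top","scene"]:
    s=dict(np.load(f"{n}0.npz"));P=cloud(s);f=s["frame"].astype(int)
    print(n,"table z",np.nanmedian(P[230:240,250:280,2]) if n=="top" else np.nanmedian(P[240:260,180:200,2]))
    boxes={"rack":(150,190,210,232),"gauge":(285,228,408,292),"orange":(230,172,318,226),"vial":(268,145,288,168),"jar":(325,128,348,160)} if n=="top" else {"rack":(178,148,232,192),"gauge":(228,225,365,335),"orange":(232,165,328,232)}
    for k,(a,b,c,d) in boxes.items():
        Q=P[b:d,a:c].reshape(-1,3);F=f[b:d,a:c].reshape(-1,3)
        m=(Q[:,2]>.008)&(Q[:,2]<.12);Q=Q[m]
        r=cv2.minAreaRect(Q[:,:2].astype(np.float32)*1000)
        print(k,len(Q),Q.min(0),Q.max(0),r)
E
```

```text
top table z 0.00023585205080856042
rack 1067 [0.486 0.232 0.008] [0.56  0.335 0.052] ((523.5872802734375, 283.5998229980469), (64.45298767089844, 98.39005279541016), 7.082211017608643)
gauge 4038 [ 0.354 -0.284  0.008] [ 0.488 -0.022  0.088] ((417.48504638671875, -152.60195922851562), (260.3648681640625, 129.9400177001953), 87.24483489990234)
orange 2605 [ 0.516 -0.056  0.012] [0.623 0.136 0.067] ((570.0208740234375, 40.27126693725586), (96.61394500732422, 186.92236328125), 4.574291229248047)
vial 148 [0.671 0.025 0.009] [0.698 0.053 0.067] ((683.631591796875, 39.08663558959961), (28.40363121032715, 25.34490394592285), 63.03946304321289)
jar 475 [ 0.704 -0.149  0.008] [ 0.77  -0.085  0.089] ((735.2666625976562, -113.73883056640625), (64.91895294189453, 62.8031005859375), 83.45653533935547)
scene table z 0.00015182948504188776
rack 995 [0.483 0.229 0.008] [0.663 0.377 0.048] ((578.22509765625, 302.5292053222656), (200.21160888671875, 108.04754638671875), 17.807104110717773)
gauge 6492 [ 0.353 -0.285  0.008] [ 0.569 -0.021  0.085] ((434.7447509765625, -151.00791931152344), (280.7845153808594, 179.05947875976562), 69.00508880615234)
orange 3102 [ 0.469 -0.057  0.008] [0.797 0.139 0.064] ((630.8723754882812, 30.519866943359375), (205.85020446777344, 301.3858947753906), 80.47976684570312)
```

```bash
cat >> h.py <<'E'
def go(x,y,z,yaw):
    o=ctrl.get_obs();R=Ro.from_euler('xyz',o['orientation'],degrees=True).as_matrix()
    d=R.T@(np.array([x,y,z])-o['tool_pos']);t=-((yaw-o['orientation'][2]+180)%360-180)
    print("rows to",(x,y,z,yaw),":",np.round(d,4),"turn",round(t,2),"n",round(max(np.linalg.norm(d)/.0625,abs(t)/10.7),2))
E
python3 - <<'E'
from h import *
np.set_printoptions(precision=3,suppress=True)
print(ctrl.snapshot("wrist")["T_tool_cam"]);go(.45,-.38,.25,-130)
E
```

```text
[[ 0.    -0.953 -0.303  0.082]
 [ 1.     0.     0.001  0.001]
 [-0.001 -0.303  0.953 -0.162]
 [ 0.     0.     0.     1.   ]]
rows to (0.45, -0.38, 0.25, -130) : [-0.35   0.201 -0.029] turn -36.67 n 6.48
```

```bash
python3 drive.py '[[-0.05,0.03,-0.004,-5,0.088],[-0.10,0.06,-0.01,-11,0.088],[-0.15,0.09,-0.015,-17,0.088],[-0.2,0.12,-0.02,-23,0.088],[-0.25,0.15,-0.025,-29,0.088],[-0.30,0.18,-0.028,-35,0.088],[-0.35,0.2,-0.029,-37,0.088]]'; python3 - <<'E'
from h import *
go(.42,-.19,.25,-93)
E
```

```text
clock: 1.02
tool_pos: [0.4513, -0.3797, 0.2511]
orientation: [-180.0, 0.0, -129.5]
force: [0.9, -1.7, -0.3]
opening: 0.0877
gripper_force: 0.0
rows to (0.42, -0.19, 0.25, -93) : [-0.1264  0.1448  0.001 ] turn -36.5 n 3.41
```

```bash
python3 drive.py '[[-0.03,0.036,0,-10,0.088],[-0.06,0.072,0,-20,0.088],[-0.095,0.11,0,-30,0.088],[-0.126,0.145,0,-36.5,0.088],[-0.126,0.145,0,-36.5,0.088]]'; python3 - <<'E'
from h import *
s=snap("wrist");np.savez("w1.npz",**s);cv2.imwrite("pics/w1.png",s["frame"][:,:,::-1]);print(s["fovy"],s["cx"],s["cy"])
go(.45,.24,.25,-83)
E
```

```text
clock: 1.65
tool_pos: [0.4185, -0.1896, 0.251]
orientation: [-179.9, 0.0, -92.9]
force: [0.2, -0.5, 0.8]
opening: 0.0872
gripper_force: 0.0
60.03088696504417 274.5773964687085 210.0264101952853
rows to (0.45, 0.24, 0.25, -83) : [-0.4318 -0.0084  0.0011] turn -10.01 n 6.91
```

View pics/w1.png

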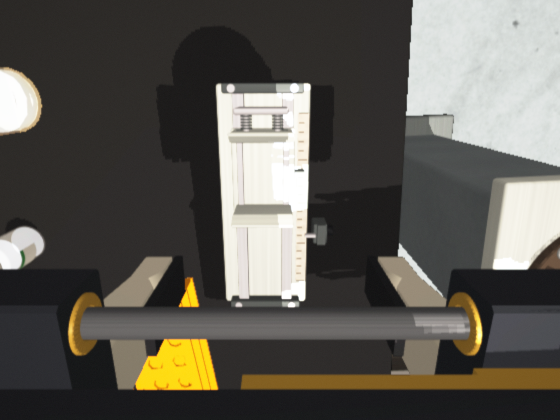

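The wrist view shows the slide running vertically: push plate at (262,110), cheeks at rows 132 and 212, pointer near (300,172) and index blade near (308,236). Image up is world −y. Now over to the rack.

```bash
python3 drive.py '[[-0.05,-0.008,0,-2,0.088],[-0.11,-0.016,0,-4,0.088],[-0.17,-0.024,0,-6,0.088],[-0.23,-0.032,0,-8,0.088],[-0.29,-0.04,0,-10,0.088],[-0.35,-0.045,0,-10,0.088],[-0.41,-0.05,0,-10,0.088],[-0.47,-0.055,0,-10,0.088]]'; python3 - <<'E'
from h import *
go(.49,.33,.25,-83)
E
```

```text
clock: 2.7
tool_pos: [0.5007, 0.2757, 0.2502]
orientation: [180.0, -0.0, -83.3]
force: [1.2, 0.4, 0.3]
opening: 0.0874
gripper_force: 0.0
rows to (0.49, 0.33, 0.25, -83) : [-0.0552  0.0042  0.0002] turn -0.27 n 0.89
```

```bash
python3 drive.py '[[-0.055,0.004,0,0,0.088],[-0.055,0.004,0,0,0.088]]'; python3 - <<'E'
from h import *
np.set_printoptions(precision=4,suppress=True)
s=snap("wrist");np.savez("w2.npz",**s);cv2.imwrite("pics/w2.png",s["frame"][:,:,::-1])
P=cloud(s);m=(P[...,2]>.012)&(P[...,2]<.06)&(abs(P[...,0]-.523)<.06)&(abs(P[...,1]-.284)<.08)
Q=P[m];r=cv2.minAreaRect(Q[:,:2].astype(np.float32)*1000);print(len(Q),r)
print(np.histogram(Q[:,2],bins=np.arange(.012,.062,.002)))
vu=np.argwhere(m);print(vu.min(0),vu.max(0))
E
```

```text
clock: 2.95
tool_pos: [0.4895, 0.331, 0.249]
orientation: [179.9, -0.1, -83.1]
force: [0.4, -1.2, -0.0]
opening: 0.0878
gripper_force: 0.0
6142 ((523.6097412109375, 285.6281433105469), (64.37651824951172, 98.36361694335938), 7.426793098449707)
(array([  26,   18,   26,   59,  291, 1483,  338,   16,   29,   38,   33,
         73,  399, 1800,  333,  265,  840,   75,    0,    0,    0,    0,
          0,    0]), array([0.012, 0.014, 0.016, 0.018, 0.02 , 0.022, 0.024, 0.026, 0.028,
       0.03 , 0.032, 0.034, 0.036, 0.038, 0.04 , 0.042, 0.044, 0.046,
       0.048, 0.05 , 0.052, 0.054, 0.056, 0.058, 0.06 ]))
[ 76 211] [177 278]
```

View pics/w2.png

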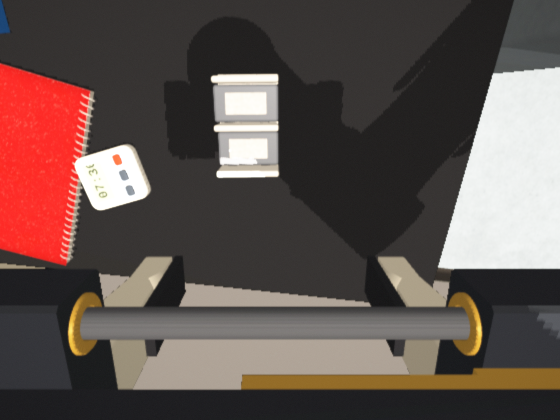

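The rack fills (212–279, 73–178) in the wrist view, with the cassettes at (246,103) and (248,148). Next: which one is tall, its pose, and the same heights in a second view.

```bash
python3 - <<'E'
from h import *
np.set_printoptions(precision=4,suppress=True)
from scipy.ndimage import binary_erosion
for n in ["w2","top0"]:
    s=dict(np.load(n+".npz"));P=cloud(s)
    a=np.radians(7.43);c=np.array([.5236,.2856]);L=(P[...,:2]-c)@np.array([[np.cos(a),-np.sin(a)],[np.sin(a),np.cos(a)]])
    for yb in(-.023,.023):
        m=(abs(L[...,0])<.045)&(abs(L[...,1]-yb)<.012);zm=np.nanmedian(P[m&(abs(L[...,0])<.02)][:,2])
        q=m&(abs(P[...,2]-zm)<.005);print(n,"bay",yb,"top z",zm,"n",q.sum(),"x range",np.percentile(L[q][:,0],[1,99]),"centre",np.nanmean(P[q],0))
    w=P[(P[...,2]>.043)&(P[...,2]<.05)&(abs(L[...,0])<.045)&(abs(L[...,1])<.06)]
    print("walls",len(w),cv2.minAreaRect(w[:,:2].astype(np.float32)*1000),np.median(w[:,2]))
E
```

```text
w2 bay -0.023 top z 0.03926266194176897 n 1645 x range [-0.0312  0.0312] centre [0.5268 0.2626 0.0391]
w2 bay 0.023 top z 0.33723929150803283 n 13132 x range [-0.044  0.035] centre [0.5225 0.3059 0.3369]
walls 1121 ((523.5941772460938, 285.5781555175781), (63.050994873046875, 97.95433807373047), 7.674716472625732) 0.04472956217695512
top0 bay -0.023 top z 0.040513507900093226 n 219 x range [-0.0319  0.0308] centre [0.526  0.2627 0.0406]
top0 bay 0.023 top z 0.02488047454023068 n 221 x range [-0.0316  0.0299] centre [0.52   0.3079 0.0246]
walls 211 ((523.7626953125, 283.90863037109375), (63.12656784057617, 97.80604553222656), 6.811258316040039) 0.045685457188317846
```

The tall cassette is in the −y bay, with its top at 40 mm in both views and its centre at (0.5265, 0.2627); the low one's top is at 24.6 mm. Next, go above the tall one.

```bash
python3 - <<'E'
from h import *
go(.5265,.2627,.10,-82.6)
E
```

```text
rows to (0.5265, 0.2627, 0.1, -82.6) : [ 0.0704 -0.0289  0.1493] turn -0.54 n 2.68
```

```bash
python3 drive.py '[[0.035,-0.0145,0.03,-0.5,0.088],[0.0704,-0.0289,0.07,-0.5,0.088],[0.0704,-0.0289,0.12,-0.5,0.088],[0.0704,-0.0289,0.149,-0.5,0.088],[0.0704,-0.0289,0.149,-0.5,0.088]]'; python3 - <<'E'
from h import *
go(.5265,.2627,.032,-82.6)
E
```

```text
clock: 3.62
tool_pos: [0.5257, 0.2592, 0.0994]
orientation: [179.8, -0.2, -82.8]
force: [0.1, -0.3, 0.7]
opening: 0.0876
gripper_force: 0.0
rows to (0.5265, 0.2627, 0.032, -82.6) : [-0.0035 -0.0015  0.0674] turn -0.22 n 1.08
```

```bash
python3 drive.py '[[-0.0035,-0.001,0.02,0,0.088],[-0.0035,-0.001,0.04,0,0.088],[-0.0035,-0.001,0.04,0,0.088]]'; python3 - <<'E'
from h import *
go(.5265,.2627,.032,-82.6)
E
```

```text
clock: 4.0
tool_pos: [0.5271, 0.265, 0.062]
orientation: [180.0, -0.0, -82.7]
force: [0.3, -0.2, -0.3]
opening: 0.0877
gripper_force: 0.0
rows to (0.5265, 0.2627, 0.032, -82.6) : [0.0022 0.0009 0.03  ] turn -0.11 n 0.48
```

```bash
python3 drive.py '[[0.001,0,0.015,0,0.088],[0.001,0,0.029,0,0.088],[0.001,0,0.029,0,0.088],[0.001,0,0.029,0,0.05],[0.001,0,0.029,0,0.05],[0.001,0,0.029,0,0.05],[0.001,0,0.029,0,0.05],[0.001,0,0.029,0,0.05]]'
```

```text
clock: 5.0
tool_pos: [0.527, 0.2648, 0.0329]
orientation: [-180.0, 0.0, -82.7]
force: [-1.5, 0.1, 2.7]
opening: 0.0625
gripper_force: 30.0
```

```bash
python3 drive.py '[[0,0,-0.03,0,0.05],[0,0,-0.06,0,0.05],[0,0,-0.09,0,0.05],[0,0,-0.09,0,0.05]]'; python3 - <<'E'
from h import *
print(ctrl.get_obs()['joint_pos']);go(.43,.13,.123,-3);go(.43,.13,.123,-183)
E
```

```text
clock: 5.5
tool_pos: [0.528, 0.2655, 0.1245]
orientation: [-179.8, 0.1, -82.7]
force: [1.4, -0.4, -3.3]
opening: 0.0629
gripper_force: 30.0
[ 4.56439309e+01  1.71783503e+01 -1.78396529e+01  1.60813542e-02
 -5.47443570e+01 -3.83071921e+01]
rows to (0.43, 0.13, 0.123, -3) : [0.1219 0.1145 0.0009] turn -79.65 n 7.44
rows to (0.43, 0.13, 0.123, -183) : [0.1219 0.1145 0.0009] turn 100.35 n 9.38
```

```bash
python3 drive.py '[[0.016,0.015,0,-10,0.05],[0.032,0.03,0,-20,0.05],[0.048,0.045,0,-30,0.05],[0.064,0.06,0,-40,0.05],[0.08,0.075,0,-50,0.05],[0.096,0.09,0,-60,0.05],[0.11,0.105,0,-70,0.05],[0.122,0.1145,0,-80,0.05]]';  python3 drive.py '[[0,0,0,0,0.05],[0,0,0,0,0.05]]'; python3 - <<'E'
from h import *
go(.43,.13,.03,-3)
E
```

```text
clock: 6.5
tool_pos: [0.4274, 0.1278, 0.1211]
orientation: [179.9, 0.1, -2.4]
force: [-0.2, 0.4, -2.6]
opening: 0.0627
gripper_force: 30.0
clock: 6.75
tool_pos: [0.429, 0.1292, 0.122]
orientation: [180.0, 0.0, -2.8]
force: [-0.4, 0.6, -4.4]
opening: 0.0628
gripper_force: 30.0
rows to (0.43, 0.13, 0.03, -3) : [ 0.001  -0.0009  0.092 ] turn 0.15 n 1.47
```

```bash
python3 drive.py '[[0,0,0.03,0,0.05],[0,0,0.06,0,0.05],[0,0,0.085,0,0.05],[0,0,0.091,0,0.05],[0,0,0.0925,0,0.05],[0,0,0.0935,0,0.05],[0,0,0.0935,0,0.05]]'
```

```text
clock: 7.62
tool_pos: [0.4294, 0.1294, 0.0297]
orientation: [-179.9, -0.1, -2.7]
force: [0.2, -0.8, -2.3]
opening: 0.0627
gripper_force: 30.0
```

```bash
python3 drive.py '[[0,0,0.0008,0,0.05],[0,0,0.0008,0,0.088],[0,0,0.0008,0,0.088],[0,0,0.0008,0,0.088],[0,0,-0.03,0,0.088],[0,0,-0.08,0,0.088],[0,0,-0.13,0,0.088],[0,0,-0.13,0,0.088]]'; python3 - <<'E'
from h import *
go(.43,.17,.18,-93)
E
```

```text
clock: 8.62
tool_pos: [0.4312, 0.1305, 0.1631]
orientation: [-179.7, -0.4, -2.6]
force: [0.3, 0.6, -0.2]
opening: 0.0878
gripper_force: 0.0
rows to (0.43, 0.17, 0.18, -93) : [-0.0029 -0.0395 -0.0168] turn 90.37 n 8.45
```

```bash
python3 drive.py '[[0,-0.006,-0.005,10,0.088],[0,-0.012,-0.01,20,0.088],[0,-0.018,-0.02,30,0.088],[0,-0.024,-0.03,40,0.088],[0,-0.03,-0.04,50,0.088],[0,-0.036,-0.05,60,0.088],[0,-0.042,-0.05,70,0.088],[0,-0.05,-0.05,80,0.088]]';python3 drive.py '[[0,0,0,10,0.088],[0,0,0,10,0.088]]'; python3 - <<'E'
from h import *
np.set_printoptions(precision=4,suppress=True)
s=snap("wrist");np.savez("w3.npz",**s);cv2.imwrite("pics/w3.png",s["frame"][:,:,::-1])
P=cloud(s);m=(P[...,2]>.008)&(P[...,2]<.05)&(abs(P[...,0]-.43)<.05)&(abs(P[...,1]-.13)<.05)
Q=P[m];print(len(Q),np.median(Q[:,2]),np.argwhere(m).min(0),np.argwhere(m).max(0))
T=Q[Q[:,2]>.031];print("cassette",cv2.minAreaRect(T[:,:2].astype(np.float32)*1000))
# gauge from first wrist view: level sets
s=dict(np.load("w1.npz"));P=cloud(s);g=(abs(P[...,0]-.43)<.09)&(abs(P[...,1]+.15)<.15)
b=P[g&(abs(P[...,2]-.012)<.004)];r=cv2.minAreaRect(b[:,:2].astype(np.float32)*1000);print("base",len(b),r)
b=P[g&(abs(P[...,2]-.028)<.003)];print("z28",len(b),cv2.minAreaRect(b[:,:2].astype(np.float32)*1000))
for lo,hi in((.018,.025),(.031,.037),(.038,.05),(.05,.068),(.069,.073),(.074,.09)):
    b=P[g&(P[...,2]>lo)&(P[...,2]<hi)];print(lo,hi,len(b),cv2.minAreaRect(b[:,:2].astype(np.float32)*1000),np.median(b[:,2]))
E
```

```text
clock: 9.62
tool_pos: [0.431, 0.1789, 0.2084]
orientation: [179.9, -0.0, -83.0]
force: [0.8, 1.2, -0.4]
opening: 0.0876
gripper_force: 0.0
clock: 9.88
tool_pos: [0.431, 0.1788, 0.2083]
orientation: [179.9, -0.0, -92.6]
force: [0.6, 0.3, 0.3]
opening: 0.0878
gripper_force: 0.0
2826 0.03499672634659762 [ 96 250] [167 289]
cassette ((433.2668151855469, 130.60720825195312), (62.834903717041016, 36.03145980834961), 87.54121398925781)
base 8779 ((417.9993896484375, -151.93946838378906), (258.297607421875, 129.21694946289062), 87.2812728881836)
z28 1477 ((417.8927307128906, -152.67845153808594), (256.7000732421875, 112.61516571044922), 87.43305969238281)
0.018 0.025 2375 ((414.0409851074219, -152.19921875), (257.0368957519531, 120.84867095947266), 87.2748794555664) 0.021113632547991368
0.031 0.037 3166 ((419.0555419921875, -177.21292114257812), (119.9281997680664, 90.91765594482422), 87.20303344726562) 0.03301917871364643
0.038 0.05 894 ((428.9599304199219, -208.23683166503906), (103.69001007080078, 59.19930648803711), 86.4182357788086) 0.039381275543148214
0.05 0.068 714 ((430.70611572265625, -207.45904541015625), (103.23450469970703, 59.96778869628906), 87.83289337158203) 0.05973064029049732
0.069 0.073 342 ((430.2862548828125, -207.43051147460938), (104.92564392089844, 59.636295318603516), 87.14582061767578) 0.07119065665825594
0.074 0.09 1487 ((430.11724853515625, -204.02215576171875), (111.60852813720703, 59.94629669189453), 87.50579833984375) 0.07879195544091977
```

```bash
python3 - <<'E'
from h import *
s=dict(np.load("w1.npz"));f=s["frame"][70:320,190:350,::-1]
f=cv2.resize(f,None,fx=2.4,fy=2.4,interpolation=cv2.INTER_CUBIC)
z=cloud(s)[70:320,190:350,2];z=cv2.applyColorMap((np.nan_to_num(np.clip(z,0,.09))/.09*255).astype(np.uint8),cv2.COLORMAP_JET)
cv2.imwrite("pics/w1c.png",np.hstack([f,cv2.resize(z,None,fx=2.4,fy=2.4,interpolation=0)]))
E
```

```text
(no output)
```

View pics/w1c.png

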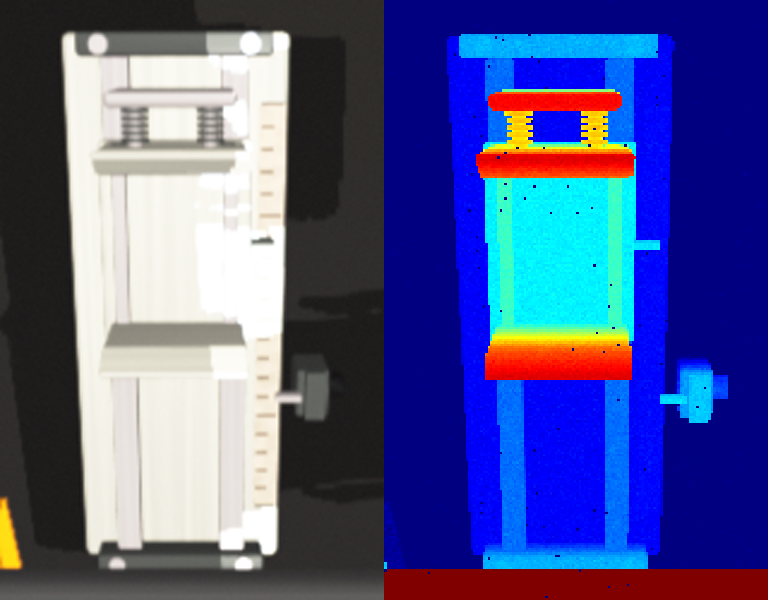

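The crop shows the push plate at the top, two flared cheeks, the light blue nest floor, the pointer (about (301,172) in the full picture) and the index blade (about (310,236)). Now I'll measure the nest, pointer and index in gauge axes, with the top and scene views as a check.

```bash
cat > gm.py <<'E'
from h import *
a=np.radians(-2.7);G=np.array([[np.cos(a),-np.sin(a)],[np.sin(a),np.cos(a)]])  # gauge axes in columns
c0=np.array([.43,-.15])
def gauge(s,v=True):
    P=cloud(s);L=(P[...,:2]-c0)@G;x,y,z=L[...,0],L[...,1],P[...,2];g=(abs(x)<.1)&(abs(y)<.14)
    out={}
    m=g&(z>.031)&(z<.037)&(x>-.03)&(x<.03)&(y<.02)&(y>-.12)
    h,e=np.histogram(y[m],bins=np.arange(-.12,.02,.002));k=y[m]
    out["floor z,n"]=(np.median(z[m]),m.sum());out["floor y"]=np.percentile(k,[.5,99.5])
    m=g&(z>.077)&(z<.085)&(abs(x)<.04)
    out["lips/plate top y"]=[(round(q.min(),4),round(q.max(),4)) for q in np.split(np.sort(y[m]),np.where(np.diff(np.sort(y[m]))>.006)[0]+1) if len(q)>5]
    out["lip x"]=np.percentile(x[m],[1,99])
    m=g&(z>.028)&(z<.037)&(x>-.056)&(x<-.038);q=np.sort(y[m]);
    out["tongue/blade y"]=[(len(k),round(np.median(k),4),round(k.min(),4),round(k.max(),4)) for k in np.split(q,np.where(np.diff(q)>.003)[0]+1) if len(k)>3]
    m=g&(z>.02)&(z<.037)&(x<-.065);out["rider x,y"]=(np.percentile(x[m],[1,99]),np.percentile(y[m],[1,99]))
    m=g&(z>.025)&(z<.031)&(abs(y)>.1);out["endblocks y"]=np.percentile(y[m],[.5,99.5]);out["endblock x"]=np.percentile(x[m],[1,99])
    if v:
        for k,w in out.items():print(k,w)
    return out
E
python3 - <<'E'
from gm import *
np.set_printoptions(precision=4,suppress=True)
for n in["w1","top0","scene0"]:print(n);gauge(dict(np.load(n+".npz")))
E
```

```text
w1
floor z,n (np.float64(0.033039474554915155), np.int64(2798))
floor y [-0.0875 -0.0062]
lips/plate top y [(np.float64(-0.1093), np.float64(-0.1039)), (np.float64(-0.0878), np.float64(-0.0818)), (np.float64(-0.0049), np.float64(0.0018))]
lip x [-0.0262  0.0318]
tongue/blade y [(12, np.float64(-0.0432), np.float64(-0.0441), np.float64(-0.0415)), (35, np.float64(0.031), np.float64(0.0296), np.float64(0.0327))]
rider x,y (array([-0.0686, -0.065 ]), array([0.0197, 0.0426]))
endblocks y [-0.1314  0.1247]
endblock x [-0.0376  0.0963]
top0
floor z,n (np.float64(0.03421584468695993), np.int64(478))
floor y [-0.105   0.0014]
lips/plate top y [(np.float64(-0.1102), np.float64(-0.104)), (np.float64(-0.0895), np.float64(-0.0802)), (np.float64(-0.0063), np.float64(0.0011))]
lip x [-0.0261  0.0317]
tongue/blade y [(5, np.float64(0.0313), np.float64(0.0308), np.float64(0.0317))]
rider x,y (array([-0.0747, -0.0652]), array([0.0196, 0.0421]))
endblocks y [-0.1323  0.1347]
endblock x [-0.0388  0.095 ]
scene0
floor z,n (np.float64(0.03419054263490845), np.int64(590))
floor y [-0.1095 -0.0014]
lips/plate top y [(np.float64(-0.1108), np.float64(-0.1041)), (np.float64(-0.0889), np.float64(-0.0835)), (np.float64(-0.0056), np.float64(0.0026))]
lip x [-0.0275  0.0302]
tongue/blade y [(10, np.float64(-0.0438), np.float64(-0.0449), np.float64(-0.0413)), (16, np.float64(0.0303), np.float64(0.0284), np.float64(0.0328))]
rider x,y (array([-0.0753, -0.0652]), array([0.0186, 0.0424]))
endblocks y [-0.1324  0.1277]
endblock x [-0.0398  0.0942]
```

Nest centre is about (0.4308, −0.1933), floor 33–34 mm, gauge yaw −2.7°. Pointer y is −0.0432 and blade y is +0.031, so about 74 mm of travel. The cassette stands at (0.4333, 0.1306), long axis at 87.5°.

```bash
python3 - <<'E'
from h import *
go(.4333,.1306,.08,-92.5)
E
```

```text
rows to (0.4333, 0.1306, 0.08, -92.5) : [ 0.048  -0.0044  0.1285] turn 0.06 n 2.2
```

```bash
python3 drive.py '[[0.024,-0.0022,0.03,0,0.088],[0.048,-0.0044,0.07,0,0.088],[0.048,-0.0044,0.11,0,0.088],[0.048,-0.0044,0.128,0,0.088],[0.048,-0.0044,0.128,0,0.088],[0.048,-0.0044,0.128,0,0.088]]'; python3 - <<'E'
from h import *
go(.4333,.1306,.034,-92.5)
E
```

```text
clock: 10.68
tool_pos: [0.434, 0.1312, 0.0818]
orientation: [-180.0, 0.0, -92.6]
force: [-0.3, -0.8, -0.4]
opening: 0.0874
gripper_force: 0.0
rows to (0.4333, 0.1306, 0.034, -92.5) : [0.0006 0.0007 0.0478] turn -0.05 n 0.76
```

```bash
python3 drive.py '[[0,0.0005,0.025,0,0.088],[0,0.0005,0.0465,0,0.088],[0,0.0005,0.0465,0,0.088],[0,0.0005,0.0465,0,0.02],[0,0.0005,0.0465,0,0.02],[0,0.0005,0.0465,0,0.02],[0,0.0005,0.0465,0,0.02],[0,0.0005,0.0465,0,0.02]]'; python3 drive.py '[[0,0,0,0,0.02],[0,0,-0.04,0,0.02],[0,0,-0.09,0,0.02],[0,0,-0.12,0,0.02],[0,0,-0.12,0,0.02]]';python3 - <<'E'
from h import *
go(.4308,-.1933,.155,-92.7)
E
```

```text
clock: 11.68
tool_pos: [0.433, 0.1309, 0.0347]
orientation: [-180.0, 0.0, -92.7]
force: [0.1, -0.2, -0.3]
opening: 0.0432
gripper_force: 0.0
clock: 12.3
tool_pos: [0.4343, 0.1318, 0.157]
orientation: [-179.8, 0.2, -92.6]
force: [-0.5, -0.2, -0.7]
opening: 0.02
gripper_force: 0.0
rows to (0.4308, -0.1933, 0.155, -92.7) : [ 0.3249 -0.0115  0.001 ] turn 0.06 n 5.2
```

I lifted before the fingers had fully closed, so the cassette stayed behind. I'll reopen and look again.

```bash
python3 drive.py '[[-0.025,0,-0.02,0,0.088],[-0.048,0,-0.05,0,0.088],[-0.048,0,-0.05,0,0.088],[-0.048,0,-0.05,0,0.088]]'; python3 - <<'E'
from h import *
np.set_printoptions(precision=4,suppress=True)
s=snap("wrist");np.savez("w4.npz",**s);cv2.imwrite("pics/w4.png",s["frame"][:,:,::-1])
P=cloud(s);m=(P[...,2]>.008)&(P[...,2]<.07)&(abs(P[...,0]-.43)<.06)&(abs(P[...,1]-.13)<.07)
Q=P[m];print(len(Q),np.median(Q[:,2]),np.percentile(Q[:,2],[1,10,90,99]),np.argwhere(m).min(0),np.argwhere(m).max(0))
T=Q[Q[:,2]>.031];r=cv2.minAreaRect(T[:,:2].astype(np.float32)*1000);print("cassette",r)
pl=np.linalg.lstsq(np.c_[T[:,:2],np.ones(len(T))],T[:,2],rcond=None)[0];print("tilt",pl[:2])
go(.4333,.1306,.08,-92.5)
E
```

```text
clock: 12.8
tool_pos: [0.4345, 0.1784, 0.2034]
orientation: [179.9, -0.1, -92.7]
force: [0.7, -0.6, -1.0]
opening: 0.0544
gripper_force: 0.0
2873 0.03506705095493112 [0.0317 0.0338 0.0361 0.037 ] [ 97 253] [168 293]
cassette ((433.2138977050781, 130.26498413085938), (62.821533203125, 35.908111572265625), 87.56378936767578)
tilt [0.0011 0.0036]
rows to (0.4333, 0.1306, 0.08, -92.5) : [ 0.0473 -0.0013  0.1233] turn -0.18 n 2.11
```

View pics/w4.png

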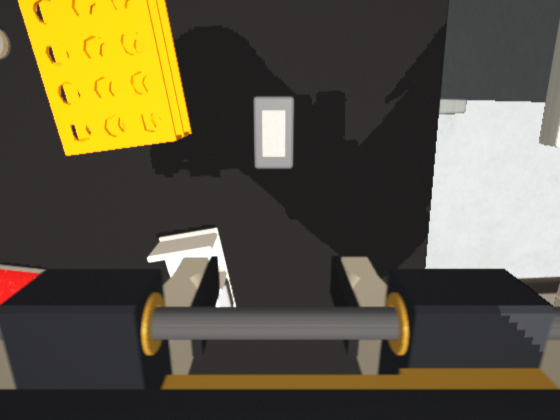

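The cassette stands upright at (273,132) in the picture and hasn't moved. Same grasp again, waiting longer for the fingers.

```bash
python3 drive.py '[[0.024,-0.0013,0,0,0.088],[0.048,-0.0013,0,0,0.088],[0.048,-0.0013,0.04,0,0.088],[0.048,-0.0013,0.09,0,0.088],[0.048,-0.0013,0.123,0,0.088],[0.048,-0.0013,0.123,0,0.088]]'; python3 - <<'E'
from h import *
print(ctrl.get_obs()['opening']);go(.4333,.1304,.034,-92.5)
E
```

```text
clock: 13.6
tool_pos: [0.4321, 0.1286, 0.079]
orientation: [179.7, -0.3, -92.7]
force: [-0.0, -0.1, 0.3]
opening: 0.0874
gripper_force: 0.0
0.08743245710375097
rows to (0.4333, 0.1304, 0.034, -92.5) : [-0.002  -0.0013  0.045 ] turn -0.22 n 0.72
```

```bash
python3 drive.py '[[-0.001,-0.0005,0.025,0,0.088],[-0.001,-0.0005,0.046,0,0.06],[-0.001,-0.0005,0.046,0,0.02],[-0.001,-0.0005,0.046,0,0.02],[-0.001,-0.0005,0.046,0,0.02],[-0.001,-0.0005,0.046,0,0.02],[-0.001,-0.0005,0.046,0,0.02],[-0.001,-0.0005,0.046,0,0.02]]'; python3 drive.py '[[0,0,0,0,0.02],[0,0,0,0,0.02],[0,0,0,0,0.02],[0,0,0,0,0.02]]'
```

```text
clock: 14.6
tool_pos: [0.4349, 0.1318, 0.0357]
orientation: [-180.0, 0.0, -92.7]
force: [-0.5, -0.6, 0.5]
opening: 0.0234
gripper_force: 0.0
clock: 15.1
tool_pos: [0.4348, 0.1318, 0.0355]
orientation: [180.0, -0.0, -92.7]
force: [-0.1, 0.6, 0.2]
opening: 0.0199
gripper_force: 0.0
```

The fingers closed on nothing, although the measured positions agree. I'll check with the fixed cameras.

```bash
python3 - <<'E'
from h import *
s=snap("scene");np.savez("s5.npz",**s);w=snap("wrist")
u,v=proj(s,np.array([.433,.13,.03])).round().astype(int);print(u,v)
a=cv2.resize(s["frame"][max(0,v-60):v+60,max(0,u-80):u+80,::-1],(400,300),interpolation=cv2.INTER_CUBIC)
b=cv2.resize(w["frame"][:,:,::-1],(400,300));cv2.imwrite("pics/s5.png",np.hstack([a,b]));print(ctrl.get_obs()['opening'])
E
```

```text
207 206
0.01979400810337705
```

View pics/s5.png

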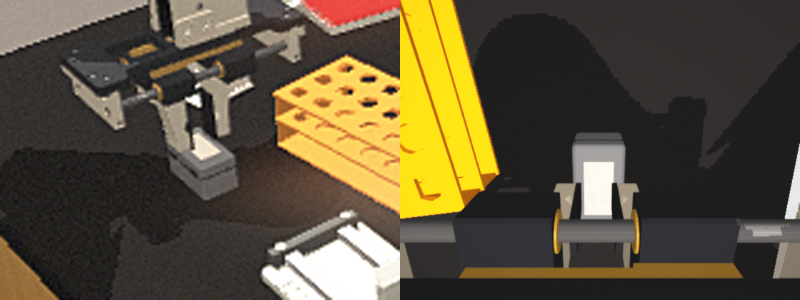

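```bash
python3 drive.py '[[0,0,0,0,0.0],[0,0,0,0,0.0],[0,0,0,0,0.0]]'; python3 - <<'E'
from h import *
w=snap("wrist");np.savez("w6.npz",**w)
z=cloud(w)[150:420,180:400];f=w["frame"][150:420,180:400,::-1]
zz=cv2.applyColorMap((np.nan_to_num(np.clip(z[...,2],0,.15))/.15*255).astype(np.uint8),cv2.COLORMAP_JET)
cv2.imwrite("pics/w6.png",cv2.resize(np.hstack([f,zz]),None,fx=1.8,fy=1.8,interpolation=cv2.INTER_CUBIC))
print(ctrl.get_obs()['opening'])
E
```

```text
clock: 15.58
tool_pos: [0.4348, 0.1318, 0.0356]
orientation: [180.0, 0.0, -92.7]
force: [0.2, 0.3, 0.0]
opening: 0.0012
gripper_force: 0.0
0.0004583693773676128
```

View pics/w6.png

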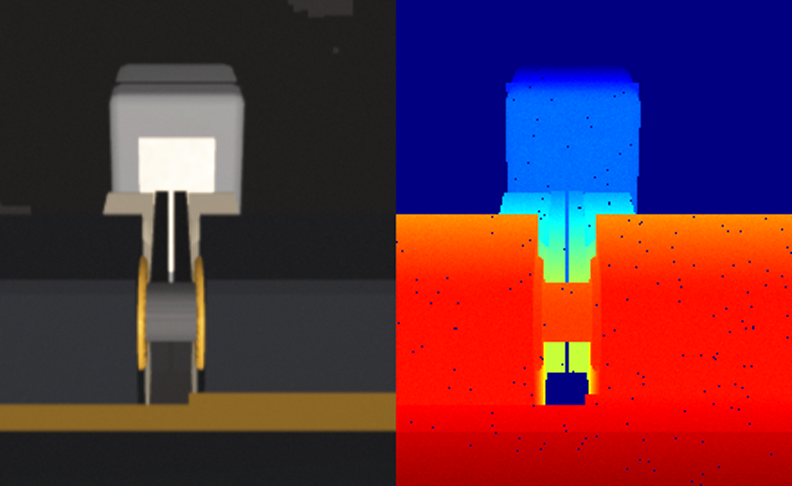

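```bash
python3 - <<'E'
from h import *
np.set_printoptions(precision=4,suppress=True)
s=dict(np.load("w6.npz"));P=cloud(s)
for r in(195,205,220,240,254,258,262,266,272,285):print(r,P[r,246],P[r,274])
s=dict(np.load("s5.npz"));P=cloud(s)
m=(abs(P[...,0]-.433)<.09)&(abs(P[...,1]-.13)<.09)&(P[...,2]>.008);Q=P[m]
for lo,hi in((.008,.02),(.02,.033),(.034,.04),(.042,.06),(.06,.08),(.08,.1)):
    q=Q[(Q[:,2]>lo)&(Q[:,2]<hi)];print(lo,len(q),np.percentile(q[:,0],[2,98]),np.percentile(q[:,1],[2,98]))
c=snap("scene");P=cloud(c);m=(abs(P[...,0]-.433)<.03)&(abs(P[...,1]-.13)<.06)&(abs(P[...,2]-.036)<.003);print(P[m].min(0),P[m].max(0))
E
```

```text
195 [0.4479 0.0982 0.0189] [0.4336 0.0981 0.0214]
205 [0.4467 0.0985 0.0354] [0.4337 0.0994 0.0344]
220 [0.4473 0.1061 0.0347] [0.434  0.1072 0.0334]
240 [0.4481 0.1166 0.0342] [0.4345 0.1166 0.0357]
254 [0.4486 0.1239 0.0343] [0.4348 0.1241 0.0353]
258 [0.4476 0.121  0.0452] [0.435  0.1268 0.0341]
262 [0.4473 0.121  0.0493] [0.435  0.1288 0.0344]
266 [0.4469 0.1205 0.0543] [0.4351 0.1303 0.0357]
272 [0.4406 0.0933 0.1129] [0.4353 0.134  0.035 ]
285 [0.4401 0.0934 0.1194] [0.4356 0.1409 0.0355]
0.008 127 [0.4125 0.5213] [0.0966 0.1556]
0.02 193 [0.4128 0.5222] [0.0492 0.1575]
0.034 193 [0.4147 0.5191] [0.0983 0.1575]
0.042 204 [0.4075 0.5224] [0.0527 0.1441]
0.06 189 [0.405  0.5224] [0.0553 0.1423]
0.08 148 [0.4023 0.4633] [0.1195 0.142 ]
[0.4126 0.0967 0.033 ] [0.4484 0.164  0.0383]
```

```bash
python3 - <<'E'
from h import *
np.set_printoptions(precision=4,suppress=True)
for n in("w1","w2","w4"):
    s=dict(np.load(n+".npz"));v,u=np.indices(s["z_map"].shape);d=np.stack([(u-s["cx"])/foc(s),(v-s["cy"])/foc(s),np.ones(u.shape)],-1)*s["z_map"][...,None]
    T=s["T_tool_cam"];Q=d@T[:3,:3].T+T[:3,3];m=(s["z_map"]>0)&(Q[...,2]<.06)&(v>250)
    q=Q[m&(abs(Q[...,1])<.1)]
    print(n,"max tool z of gripper pts",np.percentile(q[:,2],[90,98,99.5,100]));k=q[q[:,2]>-.035];print(len(k),np.percentile(k,[1,50,99],axis=0))
for i in range(3):
    ctrl.snapshot("wrist");o=ctrl.get_obs();print(o["tool_pos"],o["force"])
E
```

```text
w1 max tool z of gripper pts [-0.0542 -0.0174 -0.0089 -0.0034]
3746 [[-0.0096 -0.0594 -0.0348]
 [ 0.0088 -0.0436 -0.0215]
 [ 0.0107  0.0592 -0.0044]]
w2 max tool z of gripper pts [-0.0541 -0.0174 -0.0088 -0.0028]
3724 [[-0.0096 -0.0596 -0.0347]
 [ 0.0088 -0.0438 -0.0214]
 [ 0.0107  0.059  -0.0045]]
w4 max tool z of gripper pts [-0.0738 -0.0208 -0.01   -0.0028]
3174 [[-0.0088 -0.043  -0.0348]
 [ 0.0094 -0.0001 -0.0219]
 [ 0.0108  0.0427 -0.0044]]
[0.4348 0.1318 0.0356] [ 1.2322  0.4058 -0.3356]
[0.4348 0.1318 0.0356] [-0.1393  0.6558  0.0588]
[0.4349 0.1318 0.0356] [ 0.2357 -0.3035  0.4945]
```

The depth image settles it: the visible fingertips end at about tool z ≈ −3 mm, not +25 mm. So the tips closed just over the cassette's top, and I should go about 24 mm lower, carefully.

```bash
python3 drive.py '[[0,0,-0.012,0,0.088],[0,0,-0.012,0,0.088],[0,0,-0.012,0,0.088],[0,0,-0.012,0,0.088],[0,0,-0.012,0,0.088],[0,0,-0.012,0,0.088],[0,0,-0.012,0,0.088],[0,0,-0.012,0,0.088]]'; python3 - <<'E'
from h import *
go(.433,.1304,.02,-92.5)
E
```

```text
clock: 16.82
tool_pos: [0.4348, 0.1318, 0.0475]
orientation: [180.0, -0.0, -92.7]
force: [0.2, 0.5, -0.4]
opening: 0.0747
gripper_force: 0.0
rows to (0.433, 0.1304, 0.02, -92.5) : [0.0014 0.0018 0.0275] turn -0.16 n 0.44
```

```bash
python3 drive.py '[[0.001,0.0015,0.01,0,0.08],[0.001,0.0015,0.02,0,0.08],[0.001,0.0015,0.027,0,0.08],[0.001,0.0015,0.027,0,0.08]]'; python3 drive.py '[[0,0,0.004,0,0.08],[0,0,0.008,0,0.08],[0,0,0.008,0,0.08]]'
```

```text
clock: 17.32
tool_pos: [0.4328, 0.1304, 0.0197]
orientation: [179.9, -0.1, -92.7]
force: [0.9, 0.4, -0.5]
opening: 0.0799
gripper_force: 0.0
clock: 17.7
tool_pos: [0.4331, 0.1307, 0.0123]
orientation: [180.0, -0.0, -92.7]
force: [0.3, -0.5, 0.5]
opening: 0.0799
gripper_force: 0.0
```

No table contact at a TCP height of 12 mm, which fits the measurement. Close here, with time to spare.

```bash
python3 drive.py '[[0,0,0,0,0.02],[0,0,0,0,0.02],[0,0,0,0,0.02],[0,0,0,0,0.02],[0,0,0,0,0.02],[0,0,0,0,0.02],[0,0,0,0,0.02]]'
```

```text
clock: 18.58
tool_pos: [0.4333, 0.1308, 0.0126]
orientation: [180.0, -0.0, -92.7]
force: [-0.7, -0.2, 0.8]
opening: 0.0357
gripper_force: 30.0
```

```bash
python3 drive.py '[[0,0,-0.04,0,0.02],[0,0,-0.08,0,0.02],[0,0,-0.12,0,0.02],[0,0,-0.12,0,0.02]]';python3 - <<'E'
from h import *
go(.4308,-.193,.1326,-92.7)
E
```

```text
clock: 19.08
tool_pos: [0.4347, 0.1319, 0.1351]
orientation: [-179.8, 0.2, -92.6]
force: [1.0, 0.4, -3.7]
opening: 0.0359
gripper_force: 30.0
rows to (0.4308, -0.193, 0.1326, -92.7) : [ 0.3248 -0.0111  0.0014] turn 0.06 n 5.2
```

```bash
python3 drive.py '[[0.05,-0.002,0,0,0.02],[0.1,-0.004,0,0,0.02],[0.15,-0.006,0,0,0.02],[0.2,-0.008,0,0,0.02],[0.25,-0.01,0,0,0.02],[0.3,-0.012,0,0,0.02],[0.3235,-0.0128,0,0,0.02],[0.3235,-0.0128,0,0,0.02]]';python3 drive.py '[[0,0,0,0,0.02],[0,0,0,0,0.02],[0,0,0,0,0.02]]';python3 - <<'E'
from h import *
from gm import *
np.set_printoptions(precision=4,suppress=True)
o=ctrl.get_obs();print(o["tool_pos"]);s=snap("wrist");np.savez("w7.npz",**s);gauge(s);cv2.imwrite("pics/w7.png",s["frame"][:,:,::-1])
P=cloud(s);L=(P[...,:2]-c0)@G;m=(abs(P[...,2]-.156)<.006)&(abs(L[...,0])<.03)&(L[...,1]<-.02);print("cassette top in gauge axes",m.sum(),np.percentile(L[m],[1,99],axis=0),np.median(P[m][:,2]))
go(.4308,-.193,.08,-92.7)
E
```

```text
clock: 20.08
tool_pos: [0.4296, -0.1942, 0.1307]
orientation: [179.8, 0.0, -92.9]
force: [-0.3, 1.1, -2.7]
opening: 0.0356
gripper_force: 30.0
clock: 20.45
tool_pos: [0.4311, -0.1923, 0.1325]
orientation: [-180.0, 0.0, -92.6]
force: [0.5, 1.4, -3.1]
opening: 0.0356
gripper_force: 30.0
[ 0.4311 -0.1923  0.1325]Traceback (most recent call last):
  File "<stdin>", line 4, in <module>
  File "gm.py", line 15, in gauge
    m=g&(z>.02)&(z<.037)&(x<-.065);out["rider x,y"]=(np.percentile(x[m],[1,99]),np.percentile(y[m],[1,99]))
                                                     ~~~~~~~~~~~~~^^^^^^^^^^^^^
    return _quantile_unchecked(
        a, q, axis, out, overwrite_input, method, keepdims, weights)
    return _ureduce(a,
                    func=_quantile_ureduce_func,
    ...<5 lines>...
                    overwrite_input=overwrite_input,
                    method=method)
    r = func(a, **kwargs)
    result = _quantile(arr,
                       quantiles=q,
    ...<2 lines>...
                       out=out,
                       weights=wgt)
    slices_having_nans = np.isnan(arr[-1, ...])
                                  ~~~^^^^^^^^^
IndexError: index -1 is out of bounds for axis 0 with size 0
```

```bash
sed -i 's/^def gauge/pc=np.percentile\nnp.percentile=lambda a,*k,**w: pc(a,*k,**w) if len(a) else None\ndef gauge/' gm.py; python3 - <<'E'
from gm import *
np.set_printoptions(precision=4,suppress=True)
s=snap("wrist");np.savez("w7.npz",**s);gauge(s)
P=cloud(s);L=(P[...,:2]-c0)@G;m=(P[...,2]>.145)&(P[...,2]<.165)&(abs(L[...,0])<.03)&(L[...,1]<-.02);print("cassette top in gauge axes",m.sum(),np.percentile(L[m],[1,99],axis=0),np.median(P[m][:,2]))
go(.4308,-.193,.08,-92.7)
E
```

```text
floor z,n (np.float64(0.033048496952291895), np.int64(1981))
floor y [-0.0879 -0.0373]
lips/plate top y [(np.float64(-0.1099), np.float64(-0.1041)), (np.float64(-0.0886), np.float64(-0.082))]
lip x [-0.0254  0.0314]
tongue/blade y [(23, np.float64(-0.0435), np.float64(-0.0448), np.float64(-0.042))]
rider x,y (None, None)
endblocks y [-0.1321  0.1184]
endblock x [-0.0376  0.0434]
cassette top in gauge axes 9169 [[-0.028  -0.075 ]
 [ 0.0283 -0.0356]] 0.15492374178557003
rows to (0.4308, -0.193, 0.08, -92.7) : [0.0006 0.0004 0.0526] turn 0.09 n 0.84
```

Cassette and nest agree to within 1 mm. Descending into the nest.

```bash
python3 drive.py '[[0.0005,0.0002,0.025,0,0.02],[0.0005,0.0002,0.045,0,0.02],[0.0005,0.0002,0.06,0,0.02],[0.0005,0.0002,0.07,0,0.02],[0.0005,0.0002,0.077,0,0.02],[0.0005,0.0002,0.081,0,0.02],[0.0005,0.0002,0.083,0,0.02],[0.0005,0.0002,0.083,0,0.02]]';python3 drive.py '[[0,0,0.001,0,0.02],[0,0,0.0015,0,0.02],[0,0,0.0015,0,0.02]]'
```

```text
clock: 21.55
tool_pos: [0.431, -0.1934, 0.0497]
orientation: [-180.0, -0.0, -92.7]
force: [-0.0, -1.1, -2.3]
opening: 0.0356
gripper_force: 30.0
clock: 21.92
tool_pos: [0.4308, -0.1934, 0.0481]
orientation: [-180.0, -0.0, -92.7]
force: [0.1, 0.5, -2.6]
opening: 0.0359
gripper_force: 30.0
```

```bash
python3 drive.py '[[0,0,0.0008,0,0.02],[0,0,0.0013,0,0.02],[0,0,0.0013,0,0.02]]'
```

```text
clock: 22.3
tool_pos: [0.4308, -0.1934, 0.0467]
orientation: [180.0, 0.0, -92.7]
force: [-0.1, 0.2, -2.8]
opening: 0.036
gripper_force: 30.0
```

```bash
python3 drive.py '[[0,0,0.0005,0,0.02],[0,0,0.0005,0,0.06],[0,0,0.0005,0,0.06],[0,0,0.0005,0,0.06],[0,0,0.0005,0,0.06],[0,0,-0.04,0,0.06],[0,0,-0.08,0,0.06],[0,0,-0.12,0,0.06]]';python3 drive.py '[[-0.05,0,0,0,0],[-0.06,0,-0.04,0,0],[-0.06,0,-0.04,0,0]]'; python3 - <<'E'
from gm import *
np.set_printoptions(precision=4,suppress=True)
s=snap("wrist");np.savez("w8.npz",**s);cv2.imwrite("pics/w8.png",s["frame"][:,:,::-1]);gauge(s)
P=cloud(s);L=(P[...,:2]-c0)@G;m=(P[...,2]>.064)&(P[...,2]<.074)&(abs(L[...,0])<.024)&(abs(L[...,1]+.043)<.034);print("cassette top in gauge axes",m.sum(),np.percentile(L[m],[1,99],axis=0),np.median(P[m][:,2]),cv2.minAreaRect(P[m][:,:2].astype(np.float32)*1000))
E
```

```text
clock: 23.3
tool_pos: [0.4306, -0.1934, 0.168]
orientation: [180.0, -0.0, -92.7]
force: [1.3, -0.1, 0.5]
opening: 0.0598
gripper_force: 0.0
clock: 23.68
tool_pos: [0.4355, -0.1328, 0.2097]
orientation: [-179.7, 0.0, -92.5]
force: [1.0, 0.9, -0.7]
opening: 0.0355
gripper_force: 0.0
floor z,n (np.float64(0.03310103067081685), np.int64(856))
floor y [-0.1039 -0.0047]
lips/plate top y [(np.float64(-0.1098), np.float64(-0.1037)), (np.float64(-0.0879), np.float64(-0.0817)), (np.float64(-0.0043), np.float64(0.0022))]
lip x [-0.026   0.0315]
tongue/blade y [(11, np.float64(-0.0428), np.float64(-0.0437), np.float64(-0.0418)), (50, np.float64(0.0313), np.float64(0.0297), np.float64(0.0332))]
rider x,y (array([-0.0689, -0.065 ]), array([0.0194, 0.0429]))
endblocks y [-0.1316  0.1274]
endblock x [-0.0376  0.0948]
cassette top in gauge axes 3497 [[-0.0146 -0.0748]
 [ 0.0205 -0.0125]] 0.0689998230980613 ((430.78765869140625, -193.621337890625), (62.75651168823242, 36.02692413330078), 87.52384185791016)
```

View pics/w8.png

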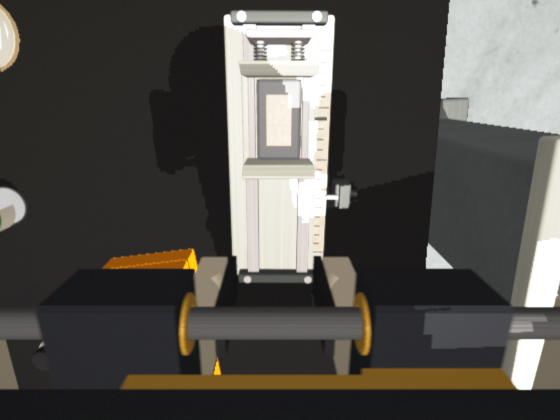

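The cassette lies home in the nest: top at 69 mm, centre (0.4308, −0.1936), seen at (279,120) in the picture. The pointer-to-blade gap is 74.1 mm. Next I'll go behind the push plate with the fingers closed.

```bash
python3 - <<'E'
from gm import *
for y,z in((-.15,.2),(-.15,.05)):
    w=c0+G@[.0028,y];go(w[0],w[1],z,-92.7)
E
```

```text
rows to (np.float64(0.4257309240434471), np.float64(-0.2999653793062825), 0.2, -92.7) : [0.1672 0.0011 0.0078] turn 0.1 n 2.68
rows to (np.float64(0.4257309240434471), np.float64(-0.2999653793062825), 0.05, -92.7) : [0.1673 0.0016 0.1578] turn 0.1 n 3.68
```

```bash
python3 drive.py '[[0.055,0,0,0,0],[0.11,0.001,0,0,0],[0.167,0.001,0.0,0,0],[0.167,0.001,0.05,0,0],[0.167,0.001,0.1,0,0],[0.167,0.001,0.15,0,0],[0.167,0.001,0.157,0,0],[0.167,0.001,0.157,0,0]]'; python3 drive.py '[[0,0,0,0,0]]'; python3 - <<'E'
from gm import *
o=ctrl.get_obs();print("TCP in gauge axes",(o["tool_pos"][:2]-c0)@G)
E
```

```text
clock: 24.72
tool_pos: [0.4249, -0.3006, 0.05]
orientation: [179.9, -0.0, -92.7]
force: [-0.3, -0.6, 0.4]
opening: 0.0006
gripper_force: 0.0
clock: 24.85
tool_pos: [0.4262, -0.3007, 0.0516]
orientation: [-179.8, -0.1, -92.6]
force: [-0.4, -1.3, -0.3]
opening: 0.0007
gripper_force: 0.0
TCP in gauge axes [ 0.00333761 -0.15072624]
```

```bash
python3 drive.py '[[-0.015,0,0,0,0],[-0.026,0,0,0,0],[-0.03,0,0,0,0],[-0.034,0,0,0,0],[-0.038,0,0,0,0],[-0.042,0,0,0,0],[-0.046,0,0,0,0],[-0.05,0,0,0,0]]'; python3 - <<'E'
from gm import *
o=ctrl.get_obs();print("TCP in gauge axes",(o["tool_pos"][:2]-c0)@G,o["force"])
s=snap("scene");print(gauge(s,0)["tongue/blade y"],gauge(s,0)["lips/plate top y"])
E
```

```text
clock: 25.85
tool_pos: [0.4277, -0.2511, 0.0505]
orientation: [-179.9, -0.1, -92.6]
force: [-2.5, -7.4, 5.9]
opening: 0.0005
gripper_force: 3.6
TCP in gauge axes [ 0.00244905 -0.10105126] [-2.47229221 -7.37187393  5.92633377]
[(9, np.float64(-0.0288), np.float64(-0.0305), np.float64(-0.0265)), (18, np.float64(0.0308), np.float64(0.029), np.float64(0.034))] [(np.float64(-0.1122), np.float64(-0.0892)), (np.float64(0.0094), np.float64(0.0171))]
```

```bash
python3 drive.py '[[-0.006,0,0,0,0],[-0.012,0,0,0,0],[-0.018,0,0,0,0],[-0.024,0,0,0,0],[-0.03,0,0,0,0],[-0.036,0,0,0,0],[-0.042,0,0,0,0],[-0.045,0,0,0,0]]'; python3 - <<'E'
from gm import *
o=ctrl.get_obs();print("TCP in gauge axes",(o["tool_pos"][:2]-c0)@G,o["force"])
s=snap("scene");print(gauge(s,0)["tongue/blade y"],gauge(s,0)["lips/plate top y"])
E
```

```text
clock: 26.9
tool_pos: [0.4298, -0.2058, 0.0505]
orientation: [-179.9, -0.1, -92.6]
force: [-1.4, -7.6, 4.1]
opening: 0.0004
gripper_force: 3.6
TCP in gauge axes [ 0.00244994 -0.05577147] [-1.43190626 -7.63153315  4.11991182]
[(7, np.float64(0.0175), np.float64(0.015), np.float64(0.0187)), (20, np.float64(0.0304), np.float64(0.0291), np.float64(0.0339))] [(np.float64(-0.0668), np.float64(-0.0399)), (np.float64(-0.0277), np.float64(-0.0245)), (np.float64(0.0579), np.float64(0.0645))]
```

```bash
python3 drive.py '[[-0.003,0,0,0,0],[-0.006,0,0,0,0],[-0.008,0,0,0,0],[-0.008,0,0,0,0]]'; python3 drive.py '[[0.02,0,0,0,0],[0.02,0,-0.06,0,0],[0,0,-0.12,0,0],[-0.06,0,-0.16,0,0],[-0.12,0,-0.16,0,0],[-0.15,0,-0.16,0,0],[-0.15,0,-0.16,0,0],[-0.15,0,-0.16,0,0]]'; python3 - <<'E'
from gm import *
o=ctrl.get_obs();print("TCP in gauge axes",(o["tool_pos"][:2]-c0)@G,o["force"])
for k in range(2):
    s=snap("wrist");q=gauge(s,0);print(q["tongue/blade y"],q["lips/plate top y"],q["rider x,y"][1])
s=snap("scene");print(gauge(s,0)["tongue/blade y"],gauge(s,0)["lips/plate top y"])
E
```

```text
clock: 27.45
tool_pos: [0.4302, -0.1979, 0.0505]
orientation: [-179.9, -0.1, -92.6]
force: [-0.2, -6.0, 3.9]
opening: 0.0004
gripper_force: 3.3
clock: 28.45
tool_pos: [0.4364, -0.0474, 0.2097]
orientation: [180.0, 0.0, -92.6]
force: [0.0, -1.2, -0.1]
opening: 0.0008
gripper_force: 0.0
TCP in gauge axes [0.00156066 0.10281391] [ 0.03264638 -1.22480765 -0.08063379]
[(12, np.float64(0.026), np.float64(0.0252), np.float64(0.0269)), (56, np.float64(0.0316), np.float64(0.0303), np.float64(0.033))] [(np.float64(-0.0408), np.float64(-0.0347)), (np.float64(-0.0189), np.float64(-0.0123)), (np.float64(0.0641), np.float64(0.071))] [0.02002086 0.04270737]
[(64, np.float64(0.0308), np.float64(0.0247), np.float64(0.0326))] [(np.float64(-0.0406), np.float64(-0.0347)), (np.float64(-0.0186), np.float64(-0.0127)), (np.float64(0.0643), np.float64(0.0714))] [0.02032918 0.04318138]
[(6, np.float64(-0.1272), np.float64(-0.1304), np.float64(-0.124)), (27, np.float64(0.03), np.float64(0.0231), np.float64(0.0338))] [(np.float64(-0.0422), np.float64(-0.0347)), (np.float64(-0.02), np.float64(-0.0158)), (np.float64(0.0626), np.float64(0.071))]
```

The gap is about 5.4 mm, from the wrist view and from the cheeks' midpoint. I'll return behind the plate for the last nudge.

```bash
python3 drive.py '[[0.06,0,0,0,0],[0.12,0,0,0,0],[0.17,0,0,0,0],[0.17,0,0.05,0,0],[0.17,0,0.11,0,0],[0.17,0,0.16,0,0],[0.17,0,0.16,0,0],[0.16,0,0.16,0,0]]'; python3 drive.py '[[-0.005,0,0,0,0],[-0.007,0,0,0,0],[-0.007,0,0,0,0]]'; python3 - <<'E'
from gm import *
o=ctrl.get_obs();print("TCP in gauge axes",(o["tool_pos"][:2]-c0)@G,o["force"])
E
```

```text
clock: 29.6
tool_pos: [0.4302, -0.208, 0.0511]
orientation: [-179.9, -0.0, -92.7]
force: [-0.4, 0.6, 0.9]
opening: 0.0005
gripper_force: 0.0
clock: 29.98
tool_pos: [0.4309, -0.2005, 0.0512]
orientation: [-179.8, -0.0, -92.6]
force: [2.2, -3.9, 3.4]
opening: 0.0006
gripper_force: 2.2
TCP in gauge axes [ 0.00324706 -0.05035644] [ 2.15489547 -3.94906583  3.41445497]
```

```bash
python3 drive.py '[[-0.002,0,0,0,0],[-0.0035,0,0,0,0],[-0.005,0,0,0,0],[-0.006,0,0,0,0],[-0.007,0,0,0,0],[-0.007,0,0,0,0],[-0.007,0,0,0,0]]';  python3 - <<'E'
from gm import *
o=ctrl.get_obs();print("TCP in gauge axes",(o["tool_pos"][:2]-c0)@G,o["force"])
for k in range(2):
    s=snap("scene");q=gauge(s,0);print(q["tongue/blade y"],q["lips/plate top y"])
E
```

```text
clock: 30.85
tool_pos: [0.4309, -0.194, 0.0508]
orientation: [-179.9, -0.0, -92.6]
force: [-0.1, -6.8, 5.3]
opening: 0.0002
gripper_force: 3.4
TCP in gauge axes [ 0.00302125 -0.04391888] [-0.08795628 -6.78895908  5.28446092]
[(27, np.float64(0.0302), np.float64(0.028), np.float64(0.0332))] [(np.float64(-0.0548), np.float64(-0.0263)), (np.float64(-0.0153), np.float64(-0.0127)), (np.float64(0.0717), np.float64(0.0742))]
[(25, np.float64(0.0306), np.float64(0.0281), np.float64(0.0329))] [(np.float64(-0.055), np.float64(-0.0268)), (np.float64(-0.0163), np.float64(-0.012)), (np.float64(0.0732), np.float64(0.0759))]
```

Retreat and check from above.

```bash
python3 drive.py '[[0.02,0,0,0,0],[0.02,0,-0.06,0,0],[0,0,-0.12,0,0],[-0.06,0,-0.16,0,0],[-0.12,0,-0.16,0,0],[-0.15,0,-0.16,0,0],[-0.15,0,-0.16,0,0],[-0.15,0,-0.16,0,0]]'; python3 - <<'E'
from gm import *
for k in range(3):
    s=snap("wrist");q=gauge(s,0);l=q["lips/plate top y"];print(l,"mid cheeks",(l[1][0]+l[2][1])/2,(l[1][1]+l[2][0])/2)
    P=cloud(s);L=(P[...,:2]-c0)@G;x,y,z=L[...,0],L[...,1],P[...,2];g=(z>.028)&(z<.037)&(abs(y)<.07)
    a=y[g&(x>-.044)&(x<-.0355)];b=y[g&(x<-.049)&(x>-.056)]
    print("tongue",len(a),np.median(a),a.min(),a.max(),"blade",len(b),np.median(b),b.min(),b.max(),"rider",q["rider x,y"][1].mean())
    for v in np.arange(-.06,-.034,.002):
        k2=g&(abs(x-v)<.001);print(round(v,3),k2.sum(),np.round(pc(y[k2],[0,50,100]),4) if k2.sum() else "") if k==2 else 0
f=s["frame"];u,v=proj(s,np.r_[c0+G@[-.05,.03],.033]).astype(int);print(u,v)
cv2.imwrite("pics/w9.png",cv2.resize(f[v-50:v+50,u-66:u+66,::-1],(792,600),interpolation=cv2.INTER_CUBIC))
m=(z>.064)&(z<.074)&(abs(x)<.024)&(abs(y-.03)<.034);print(m.sum(),cv2.minAreaRect(L[m].astype(np.float32)*1000),np.median(z[m]))
E
```

```text
clock: 31.95
tool_pos: [0.4364, -0.0434, 0.2097]
orientation: [180.0, 0.0, -92.6]
force: [-0.5, -0.3, 0.7]
opening: 0.0003
gripper_force: 0.0
[(np.float64(-0.0368), np.float64(-0.0308)), (np.float64(-0.0149), np.float64(-0.0089)), (np.float64(0.0686), np.float64(0.0752))] mid cheeks 0.030150000000000003 0.029849999999999998
tongue 27 0.03006143412933361 0.029174144658965468 0.03263918377435461 blade 28 0.0313212116753319 0.030014820246578044 0.032633704393809485 rider 0.031096812266052713
[(np.float64(-0.0366), np.float64(-0.0308)), (np.float64(-0.0153), np.float64(-0.0087)), (np.float64(0.0683), np.float64(0.0745))] mid cheeks 0.029599999999999998 0.0298
tongue 30 0.03047818588312979 0.028779652717184707 0.032235837357280084 blade 21 0.031359494979060605 0.03048348111833924 0.032244087722777516 rider 0.03152800332808944
[(np.float64(-0.0369), np.float64(-0.0308)), (np.float64(-0.015), np.float64(-0.0084)), (np.float64(0.0681), np.float64(0.0751))] mid cheeks 0.03005 0.029849999999999998
tongue 32 0.030209256026036135 0.02849090799083414 0.032817121937359764 blade 28 0.03152860839469032 0.030213565063010567 0.03282469049589509 rider 0.03171329914301871
-0.06 56 [0.02   0.0311 0.0435]
-0.058 53 [0.02   0.032  0.0434]
-0.056 2 [0.0294 0.0307 0.032 ]
-0.054 9 [0.0302 0.032  0.0328]
-0.052 11 [0.0302 0.0311 0.0328]
-0.05 8 [0.0302 0.0315 0.0328]
-0.048 8 [0.0302 0.0315 0.0328]
-0.046 8 [0.0302 0.0315 0.0328]
-0.044 12 [0.0302 0.0315 0.0328]
-0.042 2 [0.0285 0.0289 0.0294]
-0.04 8 [0.0285 0.0298 0.0311]
-0.038 8 [0.0285 0.0298 0.0311]
-0.036 8 [0.0285 0.0298 0.0311]
332 100
3690 ((2.8973026275634766, 29.034839630126953), (63.232852935791016, 36.02368927001953), 89.86815643310547) 0.06895084664552348
```

View pics/w9.png

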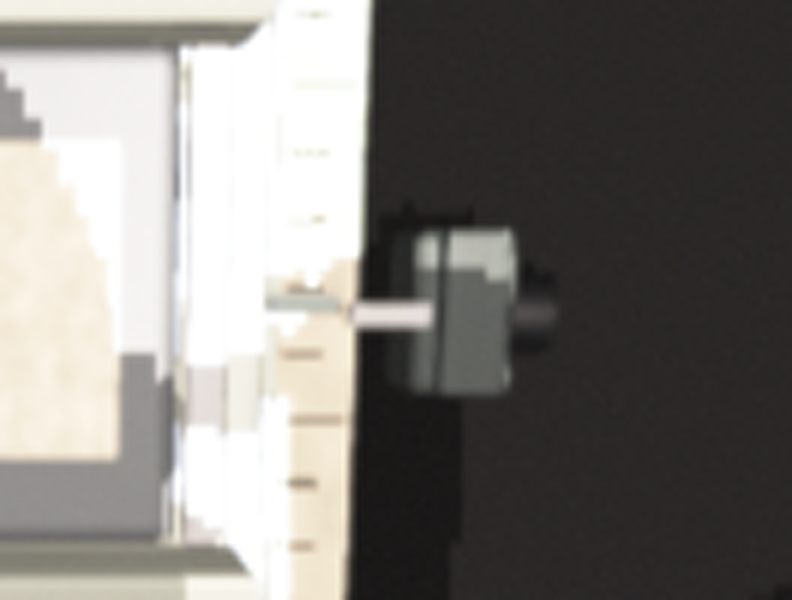

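The picture shows the tongue (row 302) still slightly short of the blade (row 315). By depth the gap is about 1.5 mm, within tolerance but near the edge, so one more nudge of about 1.2 mm.

```bash
python3 drive.py '[[0.06,0,0,0,0],[0.12,0,0,0,0],[0.17,0,0,0,0],[0.17,0,0.05,0,0],[0.17,0,0.11,0,0],[0.17,0,0.16,0,0],[0.17,0,0.16,0,0],[0.16,0,0.16,0,0]]'; python3 drive.py '[[-0.003,0,0,0,0],[-0.006,0,0,0,0],[-0.008,0,0,0,0],[-0.0092,0,0,0,0],[-0.0102,0,0,0,0],[-0.0112,0,0,0,0],[-0.0112,0,0,0,0],[-0.0112,0,0,0,0]]'
```

```text
clock: 33.1
tool_pos: [0.4303, -0.204, 0.0511]
orientation: [-179.9, -0.0, -92.7]
force: [1.0, -0.2, -0.1]
opening: 0.0005
gripper_force: 0.0
clock: 34.1
tool_pos: [0.4311, -0.1928, 0.0509]
orientation: [-179.9, -0.1, -92.6]
force: [0.2, -6.5, 5.4]
opening: 0.0007
gripper_force: 3.4
```

```bash
python3 drive.py '[[0.02,0,0,0,0],[0.02,0,-0.06,0,0],[0,0,-0.12,0,0],[-0.06,0,-0.14,0,0],[-0.11,0,-0.14,0,0],[-0.14,0,-0.14,0,0],[-0.14,0,-0.14,0,0],[-0.14,0,-0.14,0,0]]'; python3 - <<'E'
from gm import *
for k in range(4):
    s=snap("wrist");q=gauge(s,0);l=q["lips/plate top y"]
    P=cloud(s);L=(P[...,:2]-c0)@G;x,y,z=L[...,0],L[...,1],P[...,2];g=(z>.028)&(z<.037)&(abs(y)<.07)
    a=y[g&(x>-.0405)&(x<-.0355)];b=y[g&(x<-.045)&(x>-.054)]
    print("cheek mid",round((l[1][0]+l[2][1])/2,4),"tongue",len(a),np.round([a.mean(),a.min(),a.max()],4),"blade",len(b),np.round([b.mean(),b.min(),b.max()],4),"rider",round(q["rider x,y"][1].mean(),4))
m=(z>.064)&(z<.074)&(abs(x)<.024)&(abs(y-.03)<.034);print("cassette",cv2.minAreaRect(L[m].astype(np.float32)*1000),np.median(z[m]))
u,v=proj(s,np.r_[c0+G@[-.045,.031],.033]).astype(int);print(u,v)
cv2.imwrite("pics/w10.png",cv2.resize(s["frame"][v-25:v+25,u-33:u+33,::-1],(792,600),interpolation=cv2.INTER_CUBIC))
E
```

```text
clock: 35.1
tool_pos: [0.4361, -0.0522, 0.1898]
orientation: [180.0, 0.0, -92.6]
force: [0.4, -0.1, -0.2]
opening: 0.0004
gripper_force: 0.0
cheek mid 0.0312 tongue 21 [0.031  0.0298 0.0323] blade 41 [0.0312 0.0299 0.0324] rider 0.0314
cheek mid 0.0311 tongue 16 [0.0311 0.0303 0.032 ] blade 42 [0.0316 0.0303 0.0329] rider 0.0311
cheek mid 0.0308 tongue 21 [0.0313 0.03   0.0326] blade 43 [0.0314 0.0301 0.0327] rider 0.0312
cheek mid 0.031 tongue 24 [0.0312 0.03   0.0325] blade 44 [0.0312 0.0299 0.0326] rider 0.0314
cassette ((0.12100601196289062, 28.884639739990234), (65.75797271728516, 47.133636474609375), 89.96581268310547) 0.06898206030004761
329 113
```

View pics/w10.png

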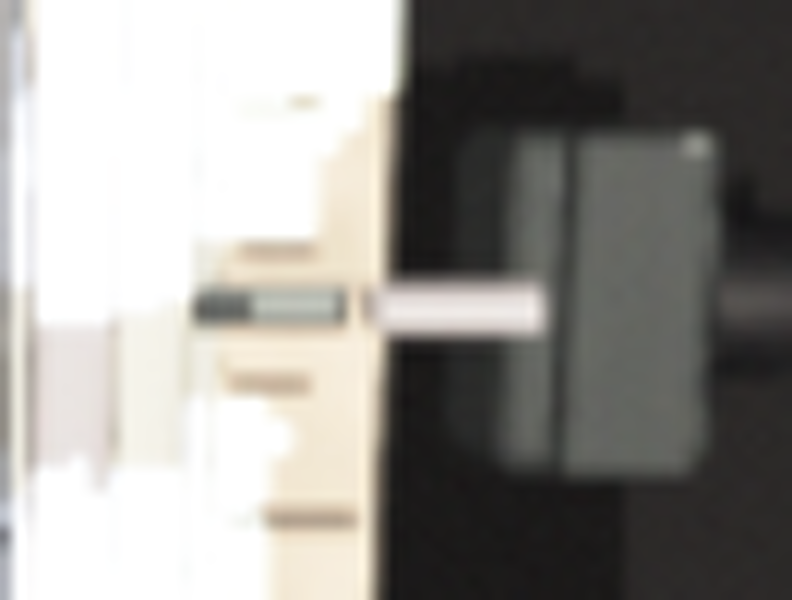

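The pointer tongue (row 307) and the blade (row 308) are level to within about 0.3 mm. The cassette is flat in the nest and the arm is clear. Handing in.

```bash
python3 -c "
from plant import ctrl
print(ctrl.close_job())"
```

```text
the job is handed in; nothing more can be done
None
```

The job is handed in (no verdict returned): the tall cassette lies flat in the nest, about 2 mm off its centre, the pointer measured about 0.3 mm from the index blade, never seen past it, and the arm is clear of everything at about 35 s.

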